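File a lock sample in the lever arch file

TASK

Lift the lever of the lever arch file to spring its rings open, thread the black sample plate (the one with the brass lock cylinder on it) with both holes over the two posts until it lies flat on the file, let go of it, then press the lever down fully home so that the rings are shut. Do the last press with the fingertips from above, not pinched, feeling for the stop and using no more than 20 N; do not force the plate down with more than that either, and leave the other things on the counter where they are.

Things in the scene. Friction and masses are not known exactly. Their poses are not given: they have to be found in the camera images.
- file: Fixed lever arch file lying on the counter. Origin: underside, half-way between its two posts; y runs along the row of posts towards the lever, +x towards the rings' shaft, z up. Grey backing plate 6 mm thick, x -115..+75, y -80..+145 mm. Ring arches reach over to the post tops when shut; open, they stand at x > 35 mm, up to 85 mm high.
- post_left (a point): Foot of the upright steel post at x = 0, y = +40 mm of the file, on the backing plate's top face (6 mm above the counter). Both posts are 5 mm thick with tapered tops 40 mm above the counter.
- post_right (a point): Foot of the same kind of post at x = 0, y = -40 mm of the file, on the backing plate's top face.
- hinge (a point): On the shaft axis behind the lever: x = 45, y = 105, z = 14 mm in the file's frame; the shaft runs along y. The steel lever is a bar 12 mm wide (along y), 8 mm thick, its free end 90 mm out from the hinge; shut, it points to the file's -x, roughly level, its centre line about 18 mm above the shaft. Open, its end stands 107 mm high. Its blade is bent from use: the end is up to 7 mm too high or low.
- lever (a joint): Angle of lever and rings (rad): 0 shut, 1.25 open (hard stops); grows as the free end is lifted up and over towards the file's +x. It starts ajar, at 0.08 to 0.25; about 4 N at the free end lifts it. It stays where left below 0.6, springs open by itself above 0.7; from open, about 8 N at the end square to the lever moves it back. It does not snap shut: press it onto its stop by feel.
- plate: Loose black sample plate, 104 x 110 x 5 mm (x, y, z), 120 to 250 g, with a brass euro lock cylinder fixed upright on it: 55 mm long along x, centred at x = -12 mm, 17 mm wide at its round top, 38 mm high over all. Origin: centre of the underside. Two 8 mm through holes at x = +40, y = +40 and -40 mm. Filed, its x and y point as the file's.
- plate_grip (a point): Centre of the round top of the brass cylinder, 29.5 mm above the plate's underside, 52 mm to the -x side of the line of the holes; a 17 mm wide grasp, closing along the plate's y.
- hole_left (a point): Centre of the hole at y = +40 mm, at the plate's underside; goes on post_left.
- hole_right (a point): Centre of the hole at y = -40 mm, at the plate's underside; goes on post_right.
- padlock: Bystander: steel padlock lying flat, 45 x 40 x 22 mm with shackle. Origin at its underside.
- keyshell: Bystander: black remote key shell, 62 x 34 x 12 mm, lying loose. Origin at its underside.
- cylinder: Bystander: spare brass euro cylinder lying on its side, 58 mm long. Origin at its underside.
- tin: Bystander: round blue tin of cutters, 94 mm across, 46 mm high. Origin at its underside.
- driver: Bystander: screwdriver lying on the counter.
- brush: Bystander: brush lying on the counter.

How it is judged:
By the outcome, as a careful person would: the job done as asked, in the order asked, and still so for the second after the job is handed in, with the robot touching nothing.
It also fails if it takes over 72 s, if anything falls off the work surface, if the arm or the gripper's body presses on something with over 40 N, if the wrist force passes 120 N, or if a joint passes its speed limit or range.

ROBOT

A 7-joint arm with a two-finger parallel gripper is mounted at the origin on the work surface. World frame = base frame: x ahead of the robot, y to its left, z up, the work surface at z = 0. Lengths are in m, angles in rad, forces in N, time in s.
With the tool pointing down it reaches from about 0.375 to 0.925 m from the base axis. Payload 3.1 kg.
Tool frame: the origin (TCP) lies on the centre line of the jaws, within the pads' length; the fingertips stand 17 mm ahead of it and the grasp point (between the pads) lies 2 mm behind it (arm.tips_ahead is the distance from the TCP to the fingertips, in m); x points along the fingers, z is the direction in which the jaws open and shut, and the axes are right-handed (so a half turn about x gives the same grasp; the last joint's range is limited). The gripper opens to 85 mm and grips with 20 to 120 N. Pads are 22 mm wide; open, the fingers measure 114 mm over their backs; the gripper's body (76 mm by 85 mm) begins 54 mm behind the grasp point. The pads swing forward as they close: fully open they stand 13 mm farther back than shut.
Start: joints at [-1.28, 0.383, 0.044, 1.598, -0.018, 1.161, -0.05], TCP at [0.246, 0.601, 0.248] pointing down, gripper open.
Joint ranges: [-2.61, 2.61], [-0.41, 2.15], [-1.48, 1.57], [0, 2.5], [-1.57, 4.71], [0.05, 1.97], [-2.85, 2.85]. Speed limits (rad/s): [2.79, 2.79, 3.14, 3.14, 3.14, 3.14, 3.14].

INTERFACE

Orientations are given as a unit quaternion [x, y, z, w].
In Python, from rig import arm gives the robot as it stands.
- The arm moves only by the tool servo_tool, never from a script. Its argument "motion" is a list that holds one entry, the list of rows, each a list of 7 numbers: the turn, a rotation vector about the tool's x, y, z in rad, then the shift along the tool's x, y, z in mm, then the closure, from 0 (fully open) to 1 (shut). In form: [[[wx, wy, wz, x, y, z, gripper], ...]]. A call has exactly 5 rows; each row is the pose to reach, as a shift and turn from the pose commanded when the call began, along the tool's axes at that moment; what a row does not reach only later rows make up. A row lasts 1/12 s, in which the tool goes at most 41.7 mm and 7.16 degrees, less where a joint would pass 70% of its speed; a pose out of reach is approached as far as the arm can. A call with a gripper value outside its range is refused whole. The fingers move at their own pace and stop on an object; the grip force is fixed at half the most. Time passes only in rows, so rows that repeat a pose let the fingers close, or fill a call up. It gives the time, the measured TCP pose, the force and the opening at its end, in the units of the state.
- arm.get_state(): the state, without advancing time (a new reading comes with each control period).
- arm.camera(name): name is "scene" or "top" or "wrist"; returns (picture, depth): 400x640x3 uint8, blue, green, red; 400x640 float32, m along the optical axis (not along the pixel's ray), 0 where there is no reading.
- arm.calibration(name): a dict with "fovy" (degrees; the focal length in pixels is half the picture's height over the tangent of half this angle, whatever the lens; pixels are square), "cx", "cy" (the principal point, pixels), "world_to_cam" (4x4, takes a point from world to camera coordinates); the wrist camera has in their place "mount" (4x4, takes a point from camera to tool coordinates, whose origin is the TCP and whose axes are the tool frame's). Camera axes: x right, y up, looking along -z (the intrinsics and any distortion apply to the point x, -y, -z); pixel columns grow to the right and rows downward; lengths in m; the calibration is good to about 2 mm. A picture is of the moment at which its call begins: read the wrist's pose just before it. calibration takes no time and is no camera call.
- arm.job_done(): hands the job in, once; it reports no verdict.
Trained networks look in the newest picture that a camera, given by its name, has taken for a name from the list of things; names that differ only in an ending like _2 or _b are one class to them, and where a whole thing is asked for, a point or a joint stands for the part that bears it (a point fixed in the world has none). Each returns a list of dicts, best first, with "confidence" (0 to 1); they miss things now and then, are a little off and sometimes report something else, mostly with a low value. They report only what shows in the picture. A call takes as long as a camera call.
- arm.cut_out(label, camera): "mask" (400x640 bool, what is visible of it).
- arm.pinpoint(label, camera): "at" ([x, y, z] in m, in the coordinates of the camera as it stood for that picture, good to about 4 mm: a listed point, or the origin of a listed thing).
The state is a dict: "time_s": time; "qpos": joint angles; "qd": joint speeds; "joint_efforts": joint torques, N m; "position": TCP position; "tool_rot": TCP orientation; "ft_force": force on the tool from outside, world axes, zero at the start; "torque": the same for the moment, N m; "grip_width": finger opening in m.
Only numpy, scipy, OpenCV 4.12 (cv2) and the standard library are available. Lean on these libraries where they do the work, as an engineer would, in place of code of your own. Each camera call takes 0.05 s, during which the arm holds its last target. There are 200 camera calls.

## Working session

There is one attempt and no reset: what is moved stays moved. The work goes in short steps, Python scripts to look and compute and a tool call to move; the robot and the scene stay as the last step left them, time stands still between calls to the robot, and variables do not carry over. Pictures are saved under pics/ and viewed, about 8 in all and at most 12, crops included, and the job is handed in when it is done.

Besides the shell and the picture viewer there is one more tool, called after "Call:" by a JSON object that holds its "name" and its "arguments", one argument or row to a line. servo_tool: Moves the arm, as the interface text tells. Its arguments: {"type":"object","properties":{"motion":{"type":"array"}},"required":["motion"]}

```bash
ls; mkdir -p pics; cat > h.py <<'E'
import numpy as np, cv2
from rig import arm
from scipy.spatial.transform import Rotation as R
def Tt():
    s=arm.get_state();T=np.eye(4);T[:3,:3]=R.from_quat(s['tool_rot']).as_matrix();T[:3,3]=s['position'];return T
def c2w(cam,T=None):
    c=arm.calibration(cam)
    return (Tt() if T is None else T)@np.array(c['mount']) if 'mount' in c else np.linalg.inv(np.array(c['world_to_cam']))
def w(M,p): return M[:3,:3]@np.array(p)+M[:3,3]
def proj(cam,P,M):
    c=arm.calibration(cam);f=200/np.tan(np.radians(c['fovy'])/2);p=w(np.linalg.inv(M),P)
    return c['cx']+f*p[0]/-p[2], c['cy']-f*p[1]/-p[2]
def cloud(cam,d,M):
    c=arm.calibration(cam);f=200/np.tan(np.radians(c['fovy'])/2)
    v,u=np.mgrid[:400,:640]
    P=np.stack([(u-c['cx'])*d/f,-(v-c['cy'])*d/f,-d],-1)
    return P@M[:3,:3].T+M[:3,3]
def st():
    s=arm.get_state();print('t',round(s['time_s'],2),'p',np.round(s['position'],4),'q',np.round(s['tool_rot'],4),'F',np.round(s['ft_force'],1),'w',round(s['grip_width'],4))
def delta(pos,Rm):
    T=Tt();return np.round(R.from_matrix(T[:3,:3].T@Rm).as_rotvec(),3),np.round(T[:3,:3].T@(np.array(pos)-T[:3,3])*1000,1)
E
python3 - <<'E'
from h import *
st();print(arm.tips_ahead, Tt()[:3,:3].round(3))
for cam in ['top','scene']:
    M=c2w(cam);im,d=arm.camera(cam);cv2.imwrite(f'pics/{cam}0.png',im);np.save(f'{cam}0.npy',d)
    print(cam,arm.calibration(cam).keys(),M.round(3).tolist())
    for l in ['file','post_left','post_right','hinge','lever','plate','plate_grip','hole_left','hole_right','padlock','keyshell','cylinder','tin']:
        r=arm.pinpoint(l,cam)
        print(l,[(round(x['confidence'],2),w(M,x['at']).round(4).tolist()) for x in r[:2]])
E
```

```text
pics
t 0.0 p [0.246  0.6007 0.2469] q [-0.3946  0.5879  0.3935  0.5864] F [ 0.5  0.5 -0.7] w 0.0861
0.017 [[-0.001 -0.925  0.379]
 [-0.002  0.379  0.925]
 [-1.    -0.    -0.003]]
top dict_keys(['fovy', 'cx', 'cy', 'world_to_cam']) [[0.021, 0.997, -0.08, 0.501], [-1.0, 0.022, 0.014, 0.022], [0.016, 0.08, 0.997, 1.087], [0.0, 0.0, 0.0, 1.0]]
file [(0.67, [0.5717, 0.072, 0.0003]), (0.57, [0.5656, -0.2462, -0.0012])]
post_left [(0.95, [0.5667, 0.1085, 0.0029])]
post_right [(0.88, [0.5782, 0.0271, 0.003]), (0.32, [0.5144, -0.2197, 0.0022])]
hinge [(0.73, [0.604, 0.1791, 0.0125])]Traceback (most recent call last):
  File "<stdin>", line 7, in <module>
ValueError: it knows: brush, cylinder, driver, file, hinge, hole_left, hole_right, keyshell, padlock, plate, plate_grip, post_left, post_right, tin
```

```bash
python3 - <<'E'
from h import *
for cam in ['top','scene']:
    M=c2w(cam);im,d=arm.camera(cam);cv2.imwrite(f'pics/{cam}0.png',im);np.save(f'{cam}0.npy',d)
    for l in ['file','post_left','post_right','hinge','plate','plate_grip','hole_left','hole_right','tin']:
        r=arm.pinpoint(l,cam)
        print(cam,l,[(round(x['confidence'],2),w(M,x['at']).round(4).tolist()) for x in r[:2]])
st()
E
```

```text
top file [(0.7, [0.5718, 0.0707, -0.0008])]
top post_left [(0.91, [0.5658, 0.1055, 0.0052])]
top post_right [(0.9, [0.5804, 0.0293, 0.0044])]
top hinge [(0.57, [0.6031, 0.1809, 0.0152])]
top plate [(0.83, [0.5129, -0.2156, -0.0025])]
top plate_grip [(0.88, [0.5059, -0.2223, 0.0306]), (0.75, [0.3832, -0.0227, -0.0012])]
top hole_left [(0.94, [0.5449, -0.1696, 0.0019])]
top hole_right [(0.89, [0.5636, -0.2449, -0.0011])]
top tin [(0.68, [0.3466, 0.322, 0.0024]), (0.46, [0.5031, -0.2206, 0.0307])]
scene file [(0.56, [0.5756, 0.0668, 0.0017])]
scene post_left [(0.92, [0.5646, 0.1057, 0.0092])]
scene post_right [(0.7, [0.5756, 0.0264, 0.0041])]
scene hinge [(0.74, [0.6043, 0.1738, 0.0129])]
scene plate [(0.65, [0.5123, -0.2219, 0.0008])]
scene plate_grip [(0.66, [0.5063, -0.2176, 0.0295])]
scene hole_left [(0.9, [0.5431, -0.1697, -0.0019]), (0.51, [0.5756, 0.0247, 0.0078])]
scene hole_right [(0.68, [0.3478, 0.1828, 0.0019]), (0.55, [0.5627, -0.2456, 0.0003])]
scene tin [(0.7, [0.3444, 0.3199, 0.0009])]
t 1.25 p [0.2464 0.6015 0.2483] q [-0.394   0.5872  0.394   0.5872] F [ 0.7 -0.7 -0.2] w 0.0854
```

View pics/top0.png

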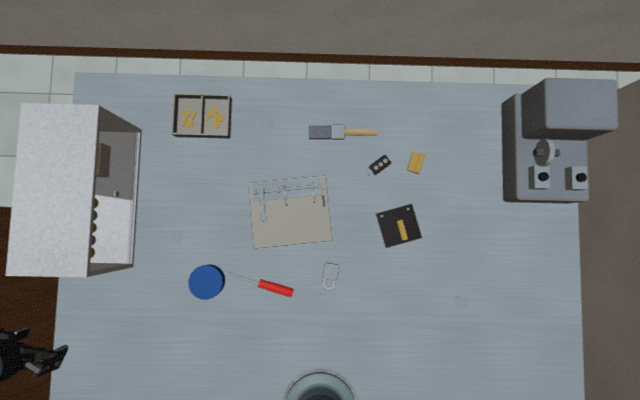

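View pics/scene0.png

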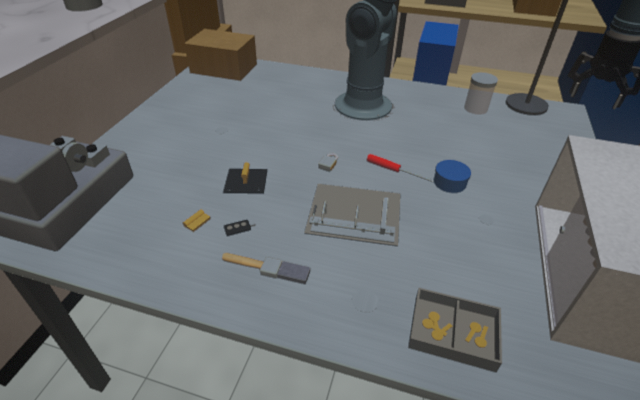

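The top view shows the file at px (250-330, 178-248) with its lever near (263, 205), and the plate at (399, 226). The scene view agrees. I'm moving over the file now.

Call:
{"name": "servo_tool", "arguments": {
  "motion": [
    [[0,0,0,0,-16,-38,0],[0,0,0,0,-31,-77,0],[0,0,0,0,-47,-115,0],[0,0,0,0,-63,-154,0],[0,0,0,0,-78,-192,0]]
  ]
}}

```text
time_s: 1.67
position: [0.2458, 0.3923, 0.2482]
tool_rot: [-0.394, 0.587, 0.394, 0.587]
ft_force: [0.3, -0.7, 1.5]
grip_width: 0.0856
```

Call:
{"name": "servo_tool", "arguments": {
  "motion": [
    [[-0.1,0,0,0,-32,-25,0.2],[-0.2,0,0,0,-64,-51,0.3],[-0.3,0,0,0,-96,-77,0.4],[-0.4,0,0,0,-128,-103,0.5],[-0.5,0,0,0,-160,-128,0.5]]
  ]
}}

```text
time_s: 2.08
position: [0.3453, 0.2143, 0.2487]
tool_rot: [-0.527, 0.471, 0.527, 0.472]
ft_force: [1.0, 0.6, -0.2]
grip_width: 0.0426
```

Call:
{"name": "servo_tool", "arguments": {
  "motion": [
    [[0,0,0,0,-40,-20,0.5],[0,0,0,0,-80,-40,0.5],[0,0,0,0,-120,-60,0.5],[0,0,0,0,-166,-82,0.5],[0,0,0,0,-166,-82,0.5]]
  ]
}}

```text
time_s: 2.5
position: [0.5236, 0.1494, 0.2493]
tool_rot: [0.527, -0.473, -0.523, -0.474]
ft_force: [-0.4, -0.2, -0.1]
grip_width: 0.0428
```

```bash
python3 - <<'E'
from h import *
cam='wrist'
T=Tt();M=c2w(cam,T);im,d=arm.camera(cam);cv2.imwrite('pics/w1.png',im);np.save('w1.npy',d);np.save('w1M.npy',M)
st();print(T[:3,:3].round(3));print(arm.calibration('wrist'))
for l in ['file','post_left','post_right','hinge']:
    r=arm.pinpoint(l,cam)
    print(l,[(round(x['confidence'],2),w(M,x['at']).round(4).tolist()) for x in r[:2]])
E
```

```text
t 2.55 p [0.5252 0.1484 0.2493] q [ 0.527  -0.4732 -0.522  -0.4752] F [ 3.3 -0.4  1.3] w 0.0429
[[ 0.005 -0.995 -0.103]
 [-0.001 -0.103  0.995]
 [-1.    -0.005 -0.002]]
{'fovy': 71.07610293267392, 'cx': 317.0571009669879, 'cy': 201.37911272467355, 'mount': array([[-1.02190152e-03,  3.24881278e-01, -9.45754255e-01,
        -1.25022152e-01],
       [-9.76092202e-04,  9.45753974e-01,  3.24882237e-01,
         8.32995393e-02],
       [ 9.99999001e-01,  1.25514100e-03, -6.49353341e-04,
         5.77574528e-04],
       [ 0.00000000e+00,  0.00000000e+00,  0.00000000e+00,
         1.00000000e+00]])}
file [(0.93, [0.5736, 0.0742, 0.0002]), (0.2, [0.353, 0.3245, -0.0003])]
post_left [(0.96, [0.5671, 0.1095, 0.0055])]
post_right [(0.77, [0.5783, 0.0339, 0.0067])]
hinge [(0.82, [0.6017, 0.179, 0.0178])]
```

View pics/w1.png

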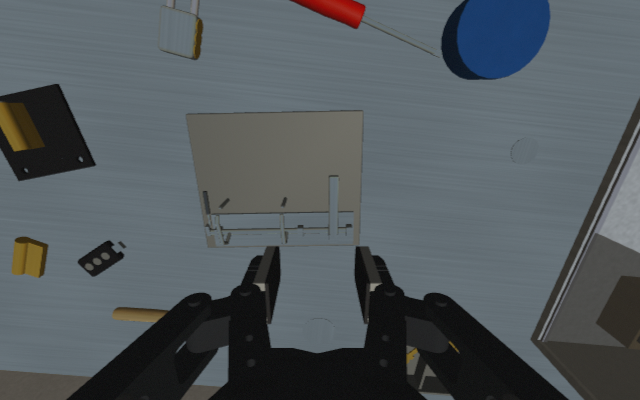

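The wrist view shows the whole file (px 187-363, 110-247) and the lever bar ending at (334, 176), with the posts' tops at (225, 203) and (284, 202). Next I'm fitting the file pose and the lever height from depth.

```bash
python3 - <<'E'
from h import *
M=np.load('w1M.npy');d=np.load('w1.npy');P=cloud('wrist',d,M);im=cv2.imread('pics/w1.png')
m=arm.cut_out('file','wrist');mk=m[0]['mask'];print(m[0]['confidence'],mk.sum())
print('counter z',np.median(P[60:100,200:350,2]), 'file z',np.median(P[130:170,210:310,2]))
Q=P[mk];k=abs(Q[:,2]-np.median(P[130:170,210:310,2]))<.004
r=cv2.minAreaRect((Q[k][:,:2]*1000).astype(np.float32));print(r)
# edge fit: left & right & top edges of mask rows/cols
a=[]
for rws in range(125,200,5):
    cs=np.where(mk[rws])[0];a.append((P[rws,cs[0]+1,:2],P[rws,cs[-1]-1,:2]))
a=np.array(a)
for i in (0,1):
    v=np.polyfit(a[:,i,0],a[:,i,1],1);print('side yaw',np.degrees(np.arctan(v[0])),a[:,i].mean(0))
t=np.array([P[np.where(mk[:,c])[0][0]+1,c,:2] for c in range(200,355,5)]);v=np.polyfit(t[:,1],t[:,0],1);print('top edge yaw',-np.degrees(np.arctan(v[0])),t.mean(0))
# lever points
sub=P[165:250:6,328:342:3];print(np.round(sub[:,:,[0,1,2]]*1000).astype(int)[:, [0,2,4]].tolist())
E
```

```text
0.62 22360
counter z -0.0005862729854151094 file z 0.005396689331465615
((550.6597290039062, 100.30595397949219), (192.90777587890625, 225.19761657714844), 6.98667573928833)
side yaw 6.75012222411279 [ 0.52751407 -0.01303956]
side yaw 6.83390267795553 [0.50501641 0.20608076]
top edge yaw 6.883568252410129 [0.45621461 0.08964907]
[[[516, 164, 4], [515, 172, 5], [514, 179, 5]], [[523, 164, 7], [523, 173, 5], [522, 180, 7]], [[532, 165, 5], [520, 170, 48], [530, 182, 6]], [[540, 166, 6], [528, 171, 47], [539, 183, 5]], [[548, 167, 6], [536, 172, 47], [547, 184, 5]], [[557, 168, 5], [544, 173, 45], [555, 185, 7]], [[566, 169, 6], [552, 174, 44], [564, 186, 6]], [[574, 170, 6], [561, 175, 42], [573, 187, 6]], [[582, 171, 10], [569, 176, 41], [581, 188, 8]], [[592, 172, 9], [578, 177, 40], [589, 189, 10]], [[600, 173, 10], [587, 179, 38], [599, 190, 10]], [[606, 174, 17], [596, 180, 37], [604, 190, 17]], [[619, 175, 9], [606, 181, 34], [618, 193, 9]], [[629, 176, 10], [628, 185, 9], [627, 194, 10]], [[644, 179, 0], [440, 142, 374], [642, 197, -1]]]
```

Call:
{"name": "servo_tool", "arguments": {
  "motion": [
    [[-0.017,0,0,35,-5,11,0.5],[-0.017,0,0,70,-9,22,0.5],[-0.017,0,0,110,-9,22,0.5],[-0.017,0,0,145,-9,22,0.5],[-0.017,0,0,160,-9,22,0.5]]
  ]
}}

```text
time_s: 3.22
position: [0.5197, 0.1764, 0.0836]
tool_rot: [-0.529, 0.469, 0.533, 0.464]
ft_force: [-0.8, 0.0, -0.6]
grip_width: 0.0427
```

Call:
{"name": "servo_tool", "arguments": {
  "motion": [
    [[0,0,0,16,0,0,0.5],[0,0,0,32,0,0,0.5],[0,0,0,48,0,0,0.5],[0,0,0,48,0,0,0.7],[0,0,0,48,0,0,1]]
  ]
}}

```text
time_s: 3.63
position: [0.5222, 0.1727, 0.0392]
tool_rot: [-0.53, 0.47, 0.531, 0.465]
ft_force: [-0.8, -13.6, -1.4]
grip_width: 0.0195
```

Call:
{"name": "servo_tool", "arguments": {
  "motion": [
    [[0,0,0,0,0,0,1],[0,0,0,0,0,0,1],[0,0,0,0,0,0,1],[0,0,0,0,0,0,1],[0,0,0,0,0,0,1]]
  ]
}}

```text
time_s: 4.05
position: [0.5229, 0.1687, 0.04]
tool_rot: [0.53, -0.472, -0.529, -0.465]
ft_force: [-2.0, -10.6, -2.8]
grip_width: 0.0102
```

```bash
python3 - <<'E'
from h import *
st();T=Tt();print(T[:3,:3].round(3));im,d=arm.camera('wrist');cv2.imwrite('pics/w2.png',im);st()
E
```

```text
t 4.05 p [0.5229 0.1687 0.04  ] q [ 0.53   -0.4718 -0.5289 -0.4655] F [ -2.  -10.6  -2.8] w 0.0102
[[-0.005 -0.993 -0.121]
 [-0.008 -0.121  0.993]
 [-1.     0.006 -0.007]]
t 4.1 p [0.5229 0.1688 0.04  ] q [ 0.53   -0.4718 -0.5289 -0.4655] F [-1.2 -9.8 -1.8] w 0.0105
```

View pics/w2.png

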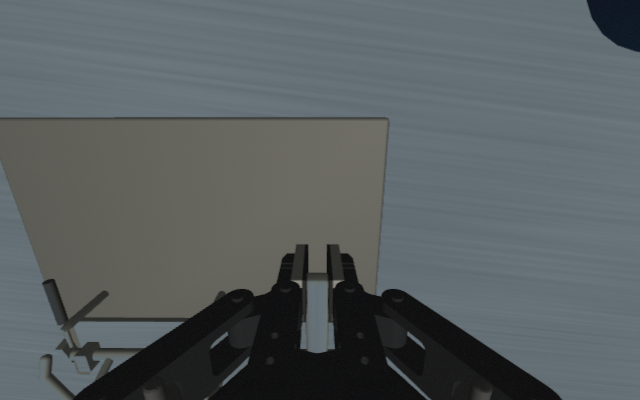

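The lever's end shows gripped between the pads at about (317, 300). Lifting it along its arc.

Call:
{"name": "servo_tool", "arguments": {
  "motion": [
    [[0,0,0,-6,-2.5,0,1],[0,0,0,-12,-5,0,1],[0,0,0,-18,-8,0,1],[0,0,0,-23.5,-12,0,1],[0,0,0,-29,-16,0,1]]
  ]
}}

```text
time_s: 4.52
position: [0.539, 0.1707, 0.0685]
tool_rot: [0.53, -0.472, -0.529, -0.465]
ft_force: [2.6, -8.4, -8.2]
grip_width: 0.0101
```

Call:
{"name": "servo_tool", "arguments": {
  "motion": [
    [[0,0,0,-5,-4.5,0,1],[0,0,0,-9.5,-9,0,1],[0,0,0,-14,-14,0,1],[0,0,0,-17.5,-20,0,1],[0,0,0,-21,-25.5,0,1]]
  ]
}}

```text
time_s: 4.93
position: [0.5635, 0.1739, 0.089]
tool_rot: [0.53, -0.472, -0.529, -0.465]
ft_force: [2.0, -7.8, -7.5]
grip_width: 0.0103
```

Call:
{"name": "servo_tool", "arguments": {
  "motion": [
    [[0,0,0,0,0,0,0.5],[0,0,0,0,0,0,0.5],[0,0,0,0,0,0,0.5],[0,0,0,-20,0,0,0.5],[0,0,0,-60,0,0,0.5]]
  ]
}}

```text
time_s: 5.35
position: [0.5613, 0.1815, 0.1465]
tool_rot: [-0.529, 0.47, 0.533, 0.464]
ft_force: [0.6, 0.8, -0.6]
grip_width: 0.0429
```

Call:
{"name": "servo_tool", "arguments": {
  "motion": [
    [[0,0,0,-30,20,-10,0.5],[0,0,0,-65,40,-30,0.5],[0,0,0,-100,40,-50,0.5],[0,0,0,-100,40,-70,0.5],[0,0,0,-100,40,-70,0.5]]
  ]
}}

```text
time_s: 5.77
position: [0.5377, 0.1022, 0.2549]
tool_rot: [0.531, -0.467, -0.527, -0.472]
ft_force: [0.3, -0.6, -0.2]
grip_width: 0.0425
```

```bash
python3 - <<'E'
from h import *
T=Tt();st();M=c2w('wrist',T);im,d=arm.camera('wrist');cv2.imwrite('pics/w3.png',im);np.save('w3.npy',d);np.save('w3M.npy',M)
for l in ['file','post_left','post_right','hinge','plate_grip','hole_left','hole_right']:
    r=arm.pinpoint(l,'wrist')
    print(l,[(round(x['confidence'],2),w(M,x['at']).round(4).tolist()) for x in r[:2]])
E
```

```text
t 5.77 p [0.5377 0.1022 0.2549] q [ 0.5306 -0.4668 -0.5273 -0.4717] F [ 0.3 -0.6 -0.2] w 0.0425
file [(0.76, [0.5726, 0.0718, -0.0048])]
post_left [(0.61, [0.5707, 0.1058, 0.0058])]
post_right [(0.96, [0.58, 0.0353, 0.01])]
hinge [(0.64, [0.6029, 0.1772, 0.0139])]
plate_grip [(0.89, [0.5023, -0.2248, 0.0276]), (0.66, [0.5136, -0.2182, -0.001])]
hole_left [(0.7, [0.5777, 0.033, 0.0055]), (0.65, [0.5421, -0.1673, 0.0017])]
hole_right [(0.84, [0.567, -0.242, -0.0017])]
```

View pics/w3.png

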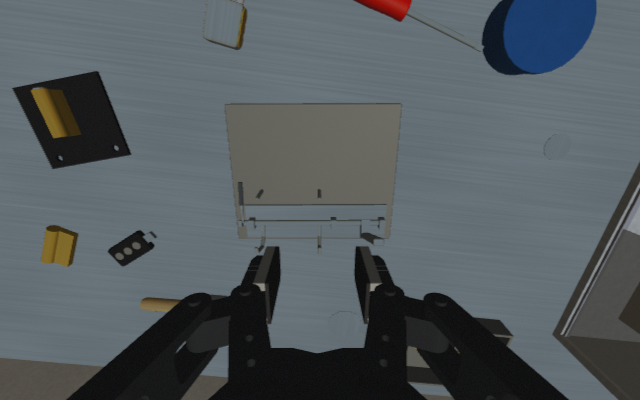

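Rings are open: the lever stands at (371, 238) and the posts are clear at (260, 193) and (319, 193). I'll get the post tops from depth and then go over the plate.

```bash
python3 - <<'E'
from h import *
M=np.load('w3M.npy');d=np.load('w3.npy');P=cloud('wrist',d,M);im=cv2.imread('pics/w3.png')
m=arm.cut_out('file','wrist')[0]['mask'].astype(bool)
k=m&(abs(P[...,2]-.0055)<.005)&(np.arange(400)[:,None]<205)
r=cv2.minAreaRect((P[k][:,:2]*1000).astype(np.float32));print(r)
for n,(u,v) in {'R':(260,193),'L':(319,193)}.items():
    S=P[v-10:v+11,u-10:u+11].reshape(-1,3);g=im[v-10:v+11,u-10:u+11].mean(-1).round().astype(int)
    q=S[(S[:,2]>.012)&(S[:,2]<.06)];print(n,len(q),q.mean(0).round(4) if len(q) else '',np.round(q*1000).astype(int).tolist())
c=arm.calibration('wrist');print(im[180:206,308:330].mean(-1).astype(int).tolist()[::3])
E
```

```text
((522.3687133789062, 96.64502716064453), (135.9534454345703, 226.02833557128906), 6.791297912597656)
R 34 [0.5767 0.0312 0.029 ] [[576, 30, 15], [576, 31, 14], [576, 29, 19], [575, 31, 20], [576, 32, 17], [576, 33, 16], [576, 30, 24], [576, 31, 23], [577, 32, 20], [578, 33, 16], [576, 30, 28], [575, 31, 29], [576, 32, 25], [577, 33, 24], [576, 29, 33], [576, 30, 31], [576, 32, 32], [576, 32, 30], [578, 33, 25], [576, 30, 36], [576, 31, 36], [576, 32, 35], [577, 33, 30], [578, 29, 35], [576, 30, 38], [577, 31, 37], [577, 32, 35], [578, 33, 31], [578, 29, 38], [577, 31, 41], [578, 32, 38], [578, 32, 36], [579, 30, 38], [579, 32, 37]]
L 31 [0.5667 0.11   0.0279] [[565, 111, 12], [567, 108, 14], [566, 109, 16], [566, 111, 15], [566, 108, 19], [566, 109, 21], [566, 111, 21], [568, 112, 13], [567, 108, 22], [566, 109, 26], [566, 111, 24], [567, 112, 19], [567, 108, 27], [566, 109, 28], [566, 111, 29], [567, 112, 24], [567, 108, 31], [566, 109, 33], [566, 111, 33], [567, 112, 29], [567, 108, 35], [566, 109, 36], [566, 111, 35], [567, 112, 34], [567, 108, 38], [567, 109, 38], [566, 111, 40],
[... 181 characters left out ...]
8, 99, 99, 99, 99, 98, 98, 99, 99, 99, 99, 99, 99, 98, 99, 99, 100], [98, 98, 99, 99, 99, 98, 98, 99, 99, 99, 99, 99, 99, 99, 99, 99, 99, 98, 99, 99, 98, 99], [98, 99, 98, 98, 98, 98, 98, 97, 99, 86, 63, 61, 83, 96, 100, 99, 99, 98, 99, 98, 99, 99], [98, 98, 99, 98, 98, 98, 98, 99, 99, 79, 43, 44, 60, 85, 98, 97, 99, 98, 98, 99, 98, 98], [99, 97, 98, 98, 98, 98, 98, 98, 98, 80, 44, 45, 51, 79, 99, 98, 99, 98, 98, 98, 99, 99], [98, 97, 98, 97, 97, 97, 98, 96, 98, 88, 91, 101, 90, 92, 98, 99, 98, 98, 98, 98, 98, 98], [98, 98, 98, 97, 97, 98, 98, 98, 98, 98, 98, 97, 98, 98, 98, 98, 97, 99, 98, 98, 98, 99], [73, 74, 75, 69, 63, 64, 62, 64, 63, 63, 63, 63, 63, 62, 63, 62, 63, 63, 64, 63, 64, 63]]
```

Call:
{"name": "servo_tool", "arguments": {
  "motion": [
    [[0,0,0,0,6,-32,0.4],[0,0,0,0,12,-64,0.4],[0,0,0,0,18,-96,0.4],[0,0,0,0,24,-128,0.4],[0,0,0,0,30,-160,0.4]]
  ]
}}

```text
time_s: 6.63
position: [0.5252, -0.0572, 0.25]
tool_rot: [-0.53, 0.468, 0.531, 0.467]
ft_force: [0.2, 0.4, 0.6]
grip_width: 0.0512
```

Call:
{"name": "servo_tool", "arguments": {
  "motion": [
    [[-0.03,0,0,0,7,-38,0.4],[-0.06,0,0,0,14,-76,0.4],[-0.1,0,0,0,22,-115,0.4],[-0.122,0,0,0,28,-153,0.4],[-0.122,0,0,0,28,-153,0.4]]
  ]
}}

```text
time_s: 7.05
position: [0.514, -0.2222, 0.251]
tool_rot: [0.557, -0.44, -0.553, -0.436]
ft_force: [-1.7, -1.7, 0.0]
grip_width: 0.0515
```

```bash
cat > pl.py <<'E'
from h import *
import sys
n=sys.argv[1]
T=Tt();st();M=c2w('wrist',T);im,d=arm.camera('wrist');cv2.imwrite(f'pics/{n}.png',im);np.save(f'{n}.npy',d);np.save(f'{n}M.npy',M)
for l in ['plate','plate_grip','hole_left','hole_right']:
    r=arm.pinpoint(l,'wrist')
    print(l,[(round(x['confidence'],2),w(M,x['at']).round(4).tolist(),[round(float(a)) for a in proj('wrist',w(M,x['at']),M)]) for x in r[:1]])
m=arm.cut_out('plate','wrist')[0]['mask'].astype(bool);P=cloud('wrist',d,M)
k=m&(abs(P[...,2]-.005)<.004);print(k.sum(),np.median(P[k][:,2]))
r=cv2.minAreaRect((P[k][:,:2]*1000).astype(np.float32));print(r)
k=m&(P[...,2]>.025);print('cyl',cv2.minAreaRect((P[k][:,:2]*1000).astype(np.float32)),P[k][:,2].max())
E
python3 pl.py w4
```

```text
t 7.05 p [ 0.514  -0.2222  0.251 ] q [ 0.5565 -0.4403 -0.5533 -0.4362] F [-1.7 -1.7  0. ] w 0.0515
plate [(0.89, [0.513, -0.2164, -0.0001], [322, 170])]
plate_grip [(0.95, [0.5041, -0.222, 0.0302], [320, 168])]
hole_left [(0.86, [0.5426, -0.1668, 0.0027], [351, 199])]
hole_right [(0.6, [0.5674, -0.2411, -0.0034], [296, 202])]
5473 0.0044861360170877496
((515.4884033203125, -216.50238037109375), (104.47549438476562, 109.92283630371094), 16.551855087280273)
cyl ((481.6895751953125, -226.5050811767578), (101.23295593261719, 16.896940231323242), 16.584836959838867) 0.3761584267483411
```

View pics/w4.png

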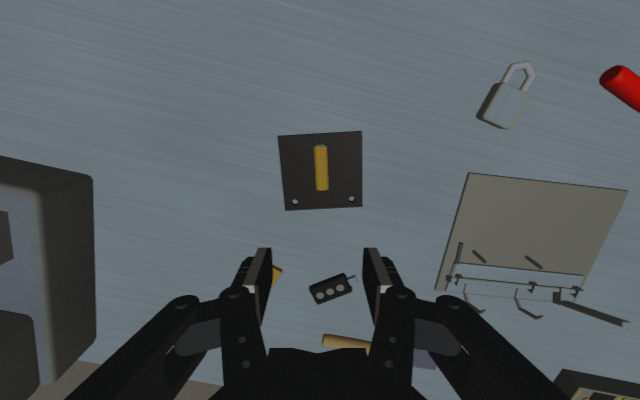

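The plate is at px (278-363, 131-210), cylinder top (321, 168), holes (295, 202) and (352, 199), yaw about 16.5°. Going down partway, then correcting before the grasp.

```bash
python3 - <<'E'
from h import *
a=np.radians(16.55);c,s=np.cos(a),np.sin(a)
Rm=np.array([[0,-c,-s],[0,-s,c],[-1,0,0]])
st();print(delta([.504,-.2205,.09],Rm))
E
```

```text
t 7.35 p [ 0.5174 -0.209   0.2498] q [-0.5582  0.4335  0.559   0.4337] F [ 0.8  0.2 -0.3] w 0.0511
(array([-0.038,  0.001, -0.   ]), array([159.8,  15.8,  -8. ]))
```

Call:
{"name": "servo_tool", "arguments": {
  "motion": [
    [[-0.038,0,0,25,8,-4,0.4],[-0.038,0,0,55,16,-8,0.4],[-0.038,0,0,85,16,-8,0.4],[-0.038,0,0,110,16,-8,0.4],[-0.038,0,0,120,16,-8,0.4]]
  ]
}}

```text
time_s: 7.77
position: [0.5012, -0.2198, 0.1265]
tool_rot: [-0.564, 0.424, 0.569, 0.422]
ft_force: [-0.4, 0.4, -0.6]
grip_width: 0.0508
```

Call:
{"name": "servo_tool", "arguments": {
  "motion": [
    [[0,0,0,0,0,0,0.4],[0,0,0,0,0,0,0.4],[0,0,0,0,0,0,0.4],[0,0,0,0,0,0,0.4],[0,0,0,0,0,0,0.4]]
  ]
}}

```text
time_s: 8.18
position: [0.5046, -0.2235, 0.132]
tool_rot: [0.567, -0.423, -0.565, -0.424]
ft_force: [-0.8, -1.1, -0.0]
grip_width: 0.0512
```

```bash
python3 pl.py w5; python3 - <<'E'
from h import *
st();st()
M=np.load('w5M.npy')
print([proj('wrist',p,M) for p in ([.504,-.22,.038],[.5424,-.1668,.005],[.5652,-.2435,.005])])
E
```

```text
t 8.18 p [ 0.5046 -0.2235  0.132 ] q [ 0.5671 -0.4233 -0.5649 -0.4244] F [-0.8 -1.1 -0. ] w 0.0512
plate [(0.83, [0.5122, -0.2154, 0.0021], [322, 206])]
plate_grip [(0.74, [0.5015, -0.2246, 0.0272], [316, 202])]
hole_left [(0.63, [0.5389, -0.169, 0.0002], [359, 241])]
hole_right [(0.61, [0.5697, -0.2423, -0.0033], [282, 247])]
10124 0.0044868185900234225
((515.5864868164062, -216.7111053466797), (104.83665466308594, 110.3453140258789), 16.827857971191406)
cyl ((480.04345703125, -237.97703552246094), (111.60780334472656, 36.43431854248047), 17.22537612915039) 0.25677149392014675
t 8.48 p [ 0.5033 -0.2232  0.1306] q [ 0.566  -0.4239 -0.5657 -0.4241] F [-0.9 -0.6  0.3] w 0.0511
t 8.48 p [ 0.5033 -0.2232  0.1306] q [ 0.566  -0.4239 -0.5657 -0.4241] F [-0.9 -0.6  0.3] w 0.0511
[(np.float64(320.741437471153), np.float64(210.42921539582565)), (np.float64(360.09879098268925), np.float64(246.66176898461194)), (np.float64(280.76990049684895), np.float64(246.9816785801611))]
```

View pics/w5.png

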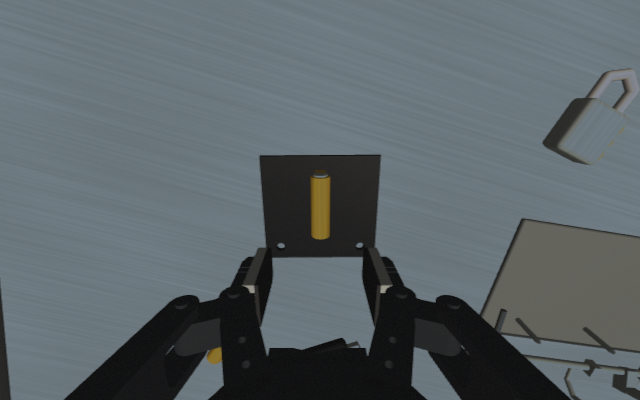

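The plate outline is at px (260-380, 155-257), cylinder top (321, 207), holes (281, 245) and (360, 245), and the jaws straddle it square. Descending and gripping.

Call:
{"name": "servo_tool", "arguments": {
  "motion": [
    [[-0.004,0,0,30,-1.5,2.5,0.4],[-0.004,0,0,60,-1.5,2.5,0.5],[-0.004,0,0,85,-1.5,2.5,0.5],[-0.004,0,0,101,-1.5,2.5,0.5],[-0.004,0,0,101,-1.5,2.5,0.6]]
  ]
}}

```text
time_s: 8.9
position: [0.5008, -0.2188, 0.0257]
tool_rot: [-0.564, 0.424, 0.569, 0.422]
ft_force: [-0.6, 0.4, -0.5]
grip_width: 0.0348
```

Call:
{"name": "servo_tool", "arguments": {
  "motion": [
    [[0,0,0,0,0,0,0.7],[0,0,0,0,0,0,0.8],[0,0,0,0,0,0,1],[0,0,0,0,0,0,1],[0,0,0,0,0,0,1]]
  ]
}}

```text
time_s: 9.32
position: [0.5049, -0.2207, 0.0305]
tool_rot: [0.568, -0.423, -0.566, -0.423]
ft_force: [-0.6, 0.2, 2.0]
grip_width: 0.0151
```

Call:
{"name": "servo_tool", "arguments": {
  "motion": [
    [[0,0,0,-5,0,0,1],[0,0,0,-20,0,0,1],[0,0,0,-50,0,0,1],[0,0,0,-80,0,0,1],[0,0,0,-80,0,0,1]]
  ]
}}

```text
time_s: 9.73
position: [0.508, -0.2226, 0.1152]
tool_rot: [0.57, -0.422, -0.563, -0.425]
ft_force: [1.2, -0.1, -1.0]
grip_width: 0.0149
```

Call:
{"name": "servo_tool", "arguments": {
  "motion": [
    [[0,0,0,0,0,0,1],[0,0,0,0,0,0,1],[0,0,0,0,0,0,1],[0,0,0,0,0,0,1],[0,0,0,0,0,0,1]]
  ]
}}

```text
time_s: 10.15
position: [0.5029, -0.2199, 0.1081]
tool_rot: [-0.566, 0.423, 0.568, 0.422]
ft_force: [-0.4, -0.3, -0.8]
grip_width: 0.0153
```

```bash
python3 - <<'E'
from h import *
T=Tt();st();M=c2w('wrist',T);im,d=arm.camera('wrist');cv2.imwrite('pics/w6.png',im);np.save('w6.npy',d);np.save('w6T.npy',T)
Mt=np.array(arm.calibration('wrist')['mount'])
for l in ['plate','plate_grip','hole_left','hole_right']:
    r=arm.pinpoint(l,'wrist')
    print(l,[(round(x['confidence'],2),(w(Mt,x['at'])*1000).round(1).tolist(),[round(float(a)) for a in proj('wrist',w(M,x['at']),M)]) for x in r[:1]])
st()
E
```

```text
t 10.15 p [ 0.5029 -0.2199  0.1081] q [-0.5659  0.4232  0.5676  0.4224] F [-0.4 -0.3 -0.8] w 0.0153
plate [(0.91, [30.7, -9.7, 2.1], [320, 260])]
plate_grip [(0.59, [-0.3, 1.4, -2.4], [311, 273])]
hole_left [(0.56, [100.4, -146.5, 221.8], [532, 341])]
hole_right [(0.73, [1.5, 3.7, -1.3], [314, 267])]
t 10.4 p [ 0.5038 -0.2204  0.109 ] q [-0.5666  0.423   0.5669  0.4227] F [ 0.6  0.8 -1.2] w 0.015
```

View pics/w6.png

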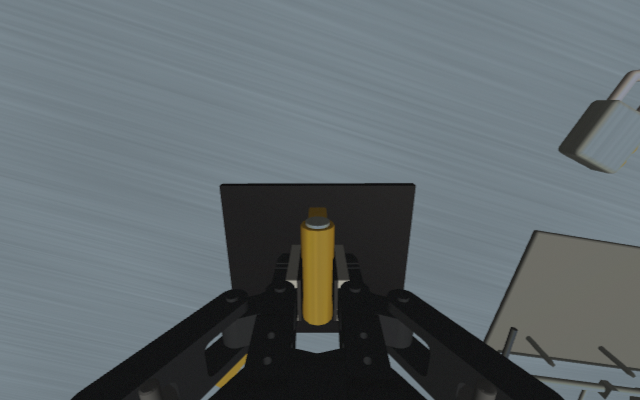

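The plate is held level and square, far edge along row 184 and brass cylinder between the pads at (318, 270). I'm fitting its pose in the hand and working out the move.

```bash
python3 - <<'E'
from h import *
d=np.load('w6.npy');Mt=np.array(arm.calibration('wrist')['mount']);P=cloud('wrist',d,Mt)*1000;im=cv2.imread('pics/w6.png')
g=im.astype(int).max(-1);m=(g<70)
e=[];
for c in list(range(235,300,5))+list(range(340,405,5)):
    r=next(r for r in range(150,230) if m[r,c]);e.append(P[r+2,c])
e=np.array(e);v=np.polyfit(e[:,2],e[:,1],1);print('far edge y',v[1],'slope',v[0],'x',np.median(e[:,0]),'at z+-50',np.polyfit(e[:,2],e[:,0],1))
L=[];Rr=[]
for r in range(190,260,5):
    cs=np.where(m[r,180:450])[0]+180;L.append(P[r,cs[0]+1]);Rr.append(P[r,cs[-1]-1])
L=np.array(L);Rr=np.array(Rr);print('L',L.mean(0),np.polyfit(L[:,1],L[:,2],1)[0],'R',Rr.mean(0),np.polyfit(Rr[:,1],Rr[:,2],1)[0])
a=np.radians(6.9);c,s=np.cos(a),np.sin(a)
Rm=np.array([[0,-c,-s],[0,-s,c],[-1,0,0]])
o=np.array([.574,.0705]);g=o-.052*np.array([c,s]);print('grip target',g);st();print(delta([*g,.109],Rm))
E
```

```text
far edge y 40.507720181841925 slope 0.004855743703007914 x 26.22715514041174 at z+-50 [2.02602078e-03 2.61886806e+01]
L [ 26.31965126  17.84522317 -53.39076495] -0.011316135428225332 R [25.87576571 17.85089632 54.45778076] -0.0016931916479665755
grip target [0.52237662 0.06425288]
t 10.4 p [ 0.5038 -0.2204  0.109 ] q [-0.5666  0.423   0.5669  0.4227] F [ 0.6  0.8 -1.2] w 0.015
(array([ 0.168,  0.   , -0.001]), array([-1.000e-01, -9.890e+01,  2.675e+02]))
```

Call:
{"name": "servo_tool", "arguments": {
  "motion": [
    [[0,0,0,-8,-7,19,1],[0,0,0,-15,-17,45,1],[0,0,0,-15,-28,75,1],[0,0,0,-15,-39,105,1],[0,0,0,-15,-50,134,1]]
  ]
}}

```text
time_s: 10.82
position: [0.5138, -0.0763, 0.1245]
tool_rot: [0.567, -0.423, -0.566, -0.423]
ft_force: [1.2, 0.3, -1.3]
grip_width: 0.0147
```

Call:
{"name": "servo_tool", "arguments": {
  "motion": [
    [[0.04,0,0,0,-11,29,1],[0.08,0,0,0,-22,59,1],[0.12,0,0,0,-32,87,1],[0.16,0,0,0,-42,113,1],[0.168,0,0,0,-50,133,1]]
  ]
}}

```text
time_s: 11.23
position: [0.5237, 0.0674, 0.1243]
tool_rot: [-0.529, 0.468, 0.53, 0.469]
ft_force: [0.3, 0.5, -0.5]
grip_width: 0.0151
```

Call:
{"name": "servo_tool", "arguments": {
  "motion": [
    [[0,0,0,0,0,0,1],[0,0,0,0,0,0,1],[0,0,0,0,0,0,1],[0,0,0,0,0,0,1],[0,0,0,0,0,0,1]]
  ]
}}

```text
time_s: 11.65
position: [0.5236, 0.0622, 0.1243]
tool_rot: [0.529, -0.47, -0.528, -0.47]
ft_force: [0.2, -0.1, -1.6]
grip_width: 0.0152
```

```bash
python3 - <<'E'
from h import *
a=np.radians(6.9);c,s=np.cos(a),np.sin(a)
Rm=np.array([[0,-c,-s],[0,-s,c],[-1,0,0]])
for i in range(5):
    st();arm.camera('top')
    print(delta([.5231,.0643,.08],Rm))
T=Tt();M=c2w('wrist',T);im,d=arm.camera('wrist');cv2.imwrite('pics/w7.png',im);np.save('w7.npy',d);np.save('w7M.npy',M)
m=(im.astype(int).max(-1)>70);P=cloud('wrist',d,M)
k=(abs(P[...,2]-.0055)<.004)
k[250:]=0
r=cv2.minAreaRect((P[k][:,:2]*1000).astype(np.float32));print(k.sum(),r)
E
```

```text
t 11.65 p [0.5236 0.0622 0.1243] q [ 0.5287 -0.4699 -0.5285 -0.4695] F [ 0.2 -0.1 -1.6] w 0.0152
(array([-0.002, -0.   , -0.   ]), array([44.3,  0.4,  2. ]))
t 11.7 p [0.5237 0.0624 0.1243] q [ 0.5287 -0.4698 -0.5285 -0.4695] F [-0.5  0.2 -2.3] w 0.0152
(array([-0.002, -0.   , -0.   ]), array([44.3,  0.4,  1.7]))
t 11.75 p [0.5237 0.0627 0.1243] q [ 0.5287 -0.4696 -0.5286 -0.4695] F [-0.2  0.9 -1. ] w 0.0148
(array([-0.002, -0.   , -0.   ]), array([44.3,  0.5,  1.4]))
t 11.8 p [0.5237 0.063  0.1243] q [ 0.5288 -0.4695 -0.5288 -0.4694] F [ 0.5 -0.  -0.6] w 0.0149
(array([-0.001, -0.   ,  0.   ]), array([44.3,  0.5,  1.1]))
t 11.85 p [0.5237 0.0632 0.1243] q [ 0.5289 -0.4693 -0.5289 -0.4693] F [ 0.1 -0.2 -1.5] w 0.0152
(array([-0.001,  0.   , -0.   ]), array([44.3,  0.5,  0.9]))
19197 ((466.84991455078125, 80.08285522460938), (209.27272033691406, 584.0260009765625), 6.458178997039795)
```

View pics/w7.png

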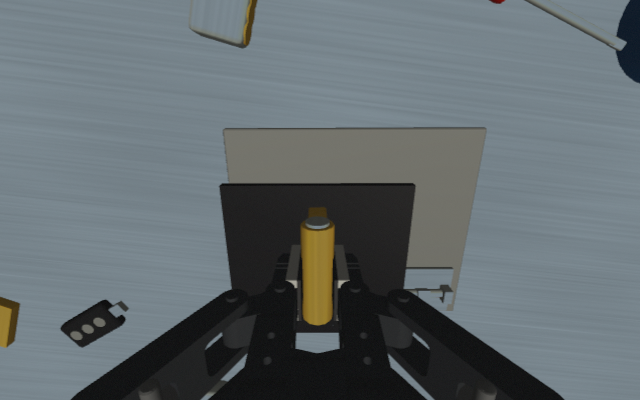

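The held plate (px 221-414, 184-320) sits over the file, whose far edge is at row 128 and right edge runs (486, 128)-(455, 310). I'll check the alignment in the tool frame against those edges.

```bash
python3 - <<'E'
from h import *
Mt=np.array(arm.calibration('wrist')['mount'])
d=np.load('w7.npy');P=cloud('wrist',d,Mt)*1000;im=cv2.imread('pics/w7.png').astype(int)
b=im[...,0]-im[...,2]   # blue counter vs beige
f=b<12
def sub(r,c0,c1,step):  # first beige col
    for c in range(c0,c1,step):
        if f[r,c]: return c
far=[];
for c in range(240,470,6):
    r=next(r for r in range(110,150) if f[r,c]); far.append(P[r+3,c])
    if c%60==0: print(c,r,b[r-3:r+4,c])
far=np.array(far);top=np.median(far[:,0])
cal=arm.calibration('wrist');fl=200/np.tan(np.radians(cal['fovy'])/2)
def ray(u,v,x):  # point on plane tool x (m)
    q=Mt[:3,:3]@np.array([(u-cal['cx'])/fl,-(v-cal['cy'])/fl,-1]);o=Mt[:3,3];return (o+q*(x-o[0])/q[0])*1000
X=(.1243-.006)
F=np.array([ray(c+.0,next(r for r in range(110,150) if f[r,c])-.5,X) for c in range(240,470,6)])
v=np.polyfit(F[:,2],F[:,1],1);print('far edge: y at z=0',v[1],'slope',v[0],'plane x by depth',top)
S=np.array([ray(next(c for c in range(500,420,-1) if f[r,c])+.5,r,X) for r in range(135,260,5)])
vs=np.polyfit(S[:,1],S[:,2],1);print('right edge: z at y=0',vs[1],'slope',vs[0])
L=np.array([ray(next(c for c in range(205,260) if f[r,c])-.5,r,X) for r in range(135,180,5)])
vl=np.polyfit(L[:,1],L[:,2],1);print('left edge z at y=0',vl[1],vl[0])
# posts predicted in tool
dl=v[0]; # y=v1+slope*z
e_y=np.array([np.nan,dl,1])/np.hypot(1,dl)  # along +y file
print('post line offset from TCP (tool y):',v[1]-115, ' mid z of posts from right edge (y=-51):',(vs[1]+vs[0]*-51)-145,' from left:',(vl[1]+vl[0]*-51)+80)
m=im.max(-1)<70
PX=.0262
F=np.array([ray(c,next(r for r in range(150,230) if m[r,c])-.5,PX) for c in list(range(235,300,5))+list(range(340,405,5))])
v=np.polyfit(F[:,2],F[:,1],1);print('plate far y',v,'hole line',v[1]-92)
rows=range(190,235,5)
A=np.array([ray(np.where(m[r,180:300])[0][0]+180-.5,r,PX) for r in rows]);B=np.array([ray(np.where(m[r,340:450])[0][-1]+340+.5,r,PX) for r in rows])
print('plate sides',A[:,2].mean(),B[:,2].mean(),np.polyfit(A[:,1],A[:,2],1)[0],np.polyfit(B[:,1],B[:,2],1)[0],'mid',(A+B)[:,2].mean()/2)
E
```

```text
240 128 [21 20 19  2 -6 -7 -9]
300 128 [ 21  22  20  -4  -5  -7 -10]
360 128 [21 20 14 -5 -7 -8 -8]
420 127 [21 21 20  8 -6 -8 -7]
far edge: y at z=0 65.56556592863532 slope 0.0036955896263839373 plane x by depth 118.91878684225793
right edge: z at y=0 144.0842939657054 slope -6.300716208867854e-05
left edge z at y=0 -79.32562643002369 0.0010943493481416074
post line offset from TCP (tool y): -49.43443407136468  mid z of posts from right edge (y=-51): -0.9124926690280688  from left: 0.618561753221087
plate far y [-1.24688395e-03  4.24752960e+01] hole line -49.52470399070112
plate sides -54.146110074783515 55.4533467209839 -0.0009530043710733653 0.0030244115708358186 mid 0.6536183231001931
```

Call:
{"name": "servo_tool", "arguments": {
  "motion": [
    [[0,0,0,12,0,-0.6,1],[0,0,0,24,0,-0.6,1],[0,0,0,36,0,-0.6,1],[0,0,0,46,0,-0.6,1],[0,0,0,46,0,-0.6,1]]
  ]
}}

```text
time_s: 12.37
position: [0.5211, 0.0632, 0.075]
tool_rot: [-0.528, 0.471, 0.531, 0.467]
ft_force: [-0.5, 0.5, -1.6]
grip_width: 0.015
```

Call:
{"name": "servo_tool", "arguments": {
  "motion": [
    [[0,0,0,2,0,0,1],[0,0,0,4,0,0,1],[0,0,0,6,0,0,1],[0,0,0,8,0,0,1],[0,0,0,10,0,0,1]]
  ]
}}

```text
time_s: 12.78
position: [0.5243, 0.0636, 0.0685]
tool_rot: [0.529, -0.469, -0.529, -0.469]
ft_force: [0.6, -0.5, -1.1]
grip_width: 0.0151
```

```bash
python3 -c "
from h import *
st();im,d=arm.camera('scene');cv2.imwrite('pics/s8.png',im);st();arm.camera('scene');st();print(np.round(arm.get_state()['torque'],2))"
```

```text
t 12.78 p [0.5243 0.0636 0.0685] q [ 0.5294 -0.4686 -0.5291 -0.4692] F [ 0.6 -0.5 -1.1] w 0.0151
t 12.83 p [0.5239 0.0636 0.0681] q [ 0.5293 -0.4688 -0.5293 -0.4689] F [-0.5  0.  -2.4] w 0.015
t 12.88 p [0.5238 0.0636 0.0682] q [-0.5293  0.4689  0.5293  0.4689] F [-0.1  0.3 -2.2] w 0.0152
[-0.02  0.08 -0.01]
```

Call:
{"name": "servo_tool", "arguments": {
  "motion": [
    [[0,0,0,2,0,0,1],[0,0,0,4,0,0,1],[0,0,0,6,0,0,1],[0,0,0,8,0,0,1],[0,0,0,8,0,0,1]]
  ]
}}

```text
time_s: 13.3
position: [0.5234, 0.0635, 0.0598]
tool_rot: [-0.529, 0.469, 0.529, 0.469]
ft_force: [0.7, -0.7, -0.7]
grip_width: 0.0148
```

Call:
{"name": "servo_tool", "arguments": {
  "motion": [
    [[0,0,0,0,0,0,1],[0,0,0,0,0,0,1],[0,0,0,0,0,0,1],[0,0,0,0,0,0,1],[0,0,0,0,0,0,1]]
  ]
}}

```text
time_s: 13.72
position: [0.5238, 0.0635, 0.0603]
tool_rot: [0.529, -0.469, -0.529, -0.469]
ft_force: [-0.2, 0.5, -1.2]
grip_width: 0.0151
```

Call:
{"name": "servo_tool", "arguments": {
  "motion": [
    [[0,0,0,4,0,0,1],[0,0,0,8,0,0,1],[0,0,0,12,0,0,1],[0,0,0,16,0,0,1],[0,0,0,18,0,0,1]]
  ]
}}

```text
time_s: 14.13
position: [0.5235, 0.0636, 0.0415]
tool_rot: [-0.529, 0.469, 0.529, 0.469]
ft_force: [-0.5, 0.2, -0.4]
grip_width: 0.015
```

Call:
{"name": "servo_tool", "arguments": {
  "motion": [
    [[0,0,0,0.8,0,0,1],[0,0,0,1.6,0,0,1],[0,0,0,2.4,0,0,1],[0,0,0,3.2,0,0,1],[0,0,0,4,0,0,1]]
  ]
}}

```text
time_s: 14.55
position: [0.5239, 0.0634, 0.0383]
tool_rot: [0.529, -0.469, -0.529, -0.469]
ft_force: [-1.5, -0.4, -1.1]
grip_width: 0.0155
```

```bash
python3 -c "
from h import *
st();arm.camera('scene');st();arm.camera('scene');st();print(np.round(arm.get_state()['torque'],2))"
```

```text
t 14.55 p [0.5239 0.0634 0.0383] q [ 0.5293 -0.4689 -0.5292 -0.469 ] F [-1.5 -0.4 -1.1] w 0.0155
t 14.6 p [0.5238 0.0635 0.0382] q [ 0.5293 -0.4689 -0.5292 -0.4689] F [ 0.1  0.1 -1.3] w 0.0151
t 14.65 p [0.5239 0.0635 0.0382] q [ 0.5293 -0.4689 -0.5292 -0.4689] F [-0.5  0.2 -2.9] w 0.0147
[-0.06  0.06  0.02]
```

Call:
{"name": "servo_tool", "arguments": {
  "motion": [
    [[0,0,0,0.3,0,0,1],[0,0,0,0.6,0,0,1],[0,0,0,0.9,0,0,1],[0,0,0,1.2,0,0,1],[0,0,0,1.2,0,0,1]]
  ]
}}

```text
time_s: 15.07
position: [0.5239, 0.0635, 0.0371]
tool_rot: [0.529, -0.469, -0.529, -0.469]
ft_force: [-0.5, 0.2, -0.9]
grip_width: 0.0154
```

Call:
{"name": "servo_tool", "arguments": {
  "motion": [
    [[0,0,0,0.3,0,0,1],[0,0,0,0.6,0,0,1],[0,0,0,0.8,0,0,1],[0,0,0,0.8,0,0,1],[0,0,0,0.8,0,0,1]]
  ]
}}

```text
time_s: 15.48
position: [0.5238, 0.0635, 0.0365]
tool_rot: [-0.529, 0.469, 0.529, 0.469]
ft_force: [-1.7, -0.6, 2.4]
grip_width: 0.0151
```

Call:
{"name": "servo_tool", "arguments": {
  "motion": [
    [[0,0,0,0,0,0,0.8],[0,0,0,0,0,0,0.6],[0,0,0,0,0,0,0.5],[0,0,0,0,0,0,0.5],[0,0,0,-10,0,0,0.5]]
  ]
}}

```text
time_s: 15.9
position: [0.5224, 0.0635, 0.0451]
tool_rot: [-0.529, 0.47, 0.53, 0.468]
ft_force: [-0.7, 0.5, 0.0]
grip_width: 0.0427
```

Call:
{"name": "servo_tool", "arguments": {
  "motion": [
    [[0,0,0,-40,0,0,0.5],[0,0,0,-80,0,0,0.5],[0,0,0,-120,0,0,0.6],[0,0,0,-160,10,10,0.8],[0,0,0,-190,20,30,1]]
  ]
}}

```text
time_s: 16.32
position: [0.5021, 0.0875, 0.2403]
tool_rot: [0.529, -0.47, -0.526, -0.472]
ft_force: [0.9, 0.8, 0.1]
grip_width: 0.0109
```

Call:
{"name": "servo_tool", "arguments": {
  "motion": [
    [[0,0,0,0,0,0,1],[0,0,0,0,0,0,1],[0,0,0,0,0,0,1],[0,0,0,0,0,0,1],[0,0,0,0,0,0,1]]
  ]
}}

```text
time_s: 16.73
position: [0.4995, 0.0897, 0.2347]
tool_rot: [-0.529, 0.471, 0.529, 0.468]
ft_force: [0.4, 0.4, 0.0]
grip_width: -0.0001
```

```bash
python3 - <<'E'
from h import *
T=Tt();st();M=c2w('wrist',T);im,d=arm.camera('wrist');cv2.imwrite('pics/w9.png',im);np.save('w9.npy',d);np.save('w9M.npy',M)
P=cloud('wrist',d,M);m=arm.cut_out('plate','wrist')[0]['mask'].astype(bool)
k=m&(P[...,2]<.02)&(P[...,2]>.006);Q=P[k];print('plate',cv2.minAreaRect((Q[:,:2]*1000).astype(np.float32)))
A=np.c_[Q[:,:2]-Q[:,:2].mean(0),np.ones(len(Q))];print('plane',np.linalg.lstsq(A,Q[:,2],rcond=None)[0].round(4))
a=np.radians(6.9);c,s=np.cos(a),np.sin(a);L=(P[...,:2]-[.574,.0705])@np.array([[c,-s],[s,c]])
k=(abs(L[...,1]-.105)<.012)&(P[...,2]>.02)&(P[...,2]<.13)&(abs(L[...,0])<.08)
X=np.c_[L[k],P[k][:,2:]]*1000
for lo in range(20,125,10):
    q=X[(X[:,2]>=lo)&(X[:,2]<lo+10)]
    if len(q):print(lo,len(q),q.min(0).round(),q.max(0).round())
E
```

```text
t 16.73 p [0.4995 0.0897 0.2347] q [-0.5286  0.4705  0.5292  0.4681] F [0.4 0.4 0. ] w -0.0001
plate ((535.5112915039062, 66.50662231445312), (107.57250213623047, 112.6672592163086), 6.7354559898376465)
plane [0.0011 0.0013 0.0104]
20 111 [39. 99. 20.] [ 64. 111.  30.]
30 21 [49. 99. 31.] [ 57. 109.  39.]
40 19 [45. 99. 40.] [ 55. 109.  50.]
50 22 [42. 99. 50.] [ 48. 110.  58.]
60 29 [37. 99. 60.] [ 46. 110.  69.]
70 31 [33. 99. 71.] [ 44. 109.  80.]
80 30 [29. 99. 80.] [ 39. 109.  90.]
90 33 [25. 99. 91.] [ 34. 110. 100.]
100 85 [ 24.  99. 100.] [ 31. 110. 106.]
```

View pics/w9.png

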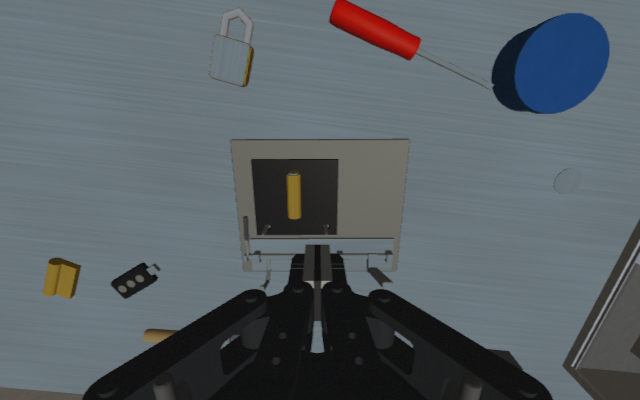

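The plate is over both posts (px 252-338, 159-235), and depth gives it level at z ≈ 10.4 mm against 11 nominal. The lever stands open near (378, 270). Moving the shut fingertips behind the lever.

Call:
{"name": "servo_tool", "arguments": {
  "motion": [
    [[0,0,0,0,-35,19,1],[0,0,0,0,-70,38,1],[0,0,0,0,-106,58,1],[0,0,0,0,-142,77,1],[0,0,0,0,-142,77,1]]
  ]
}}

```text
time_s: 17.25
position: [0.6361, 0.1915, 0.2322]
tool_rot: [0.532, -0.467, -0.53, -0.467]
ft_force: [-0.5, 2.0, 0.6]
grip_width: 0.0002
```

Call:
{"name": "servo_tool", "arguments": {
  "motion": [
    [[0,0,0,20,0,0,1],[0,0,0,40,0,0,1],[0,0,0,60,0,0,1],[0,0,0,70,0,0,1],[0,0,0,70,0,0,1]]
  ]
}}

```text
time_s: 17.67
position: [0.6294, 0.1834, 0.162]
tool_rot: [-0.528, 0.472, 0.53, 0.466]
ft_force: [-0.1, -0.0, 0.4]
grip_width: 0.0001
```

```bash
cat >> h.py <<'E'
def fl():
    T=Tt();a=np.radians(6.9);c,s=np.cos(a),np.sin(a);v=T[:2,3]-[.574,.0705]
    st();print('file xyz',np.round([1e3*(c*v[0]+s*v[1]),1e3*(-s*v[0]+c*v[1]),1e3*T[2,3]],1),'yaw',np.degrees(np.arctan2(-T[0,2],T[1,2])).round(2))
E
python3 -c "
from h import *
fl();arm.camera('wrist');fl()"
```

```text
t 17.67 p [0.6294 0.1834 0.162 ] q [-0.528   0.4716  0.5303  0.4665] F [-0.1 -0.   0.4] w 0.0001
file xyz [ 68.5 105.4 162. ] yaw 6.89
t 17.72 p [0.6307 0.1837 0.1642] q [-0.5286  0.4705  0.5297  0.4676] F [0.6 0.7 0.5] w -0.0001
file xyz [ 69.9 105.6 164.2] yaw 6.9
```

Call:
{"name": "servo_tool", "arguments": {
  "motion": [
    [[0,0,0,18,0,-0.5,1],[0,0,0,36,0,-0.5,1],[0,0,0,52,0,-0.5,1],[0,0,0,59,0,-0.5,1],[0,0,0,59,0,-0.5,1]]
  ]
}}

```text
time_s: 18.13
position: [0.6314, 0.1838, 0.1065]
tool_rot: [-0.529, 0.47, 0.53, 0.468]
ft_force: [-0.0, 0.2, 0.5]
grip_width: 0.0002
```

Call:
{"name": "servo_tool", "arguments": {
  "motion": [
    [[0,0,0,0,4,0,1],[0,0,0,0,8,0,1],[0,0,0,0,12,0,1],[0,0,0,0,16,0,1],[0,0,0,0,20,0,1]]
  ]
}}

```text
time_s: 18.55
position: [0.6122, 0.1816, 0.1081]
tool_rot: [0.529, -0.468, -0.529, -0.469]
ft_force: [-0.2, -0.3, -0.4]
grip_width: -0.0
```

Call:
{"name": "servo_tool", "arguments": {
  "motion": [
    [[0,0,0,0.5,4,0,1],[0,0,0,1,8,0,1],[0,0,0,2,12,0,1],[0,0,0,2.7,15,0,1],[0,0,0,2.7,15,0,1]]
  ]
}}

```text
time_s: 18.97
position: [0.6018, 0.1803, 0.1068]
tool_rot: [0.532, -0.466, -0.527, -0.472]
ft_force: [6.3, 1.2, 0.3]
grip_width: 0.0
```

Call:
{"name": "servo_tool", "arguments": {
  "motion": [
    [[0,0,0,1,3.5,0,1],[0,0,0,3,7,0,1],[0,0,0,5,10.5,0,1],[0,0,0,6.5,14,0,1],[0,0,0,6.5,14,0,1]]
  ]
}}

```text
time_s: 19.38
position: [0.5889, 0.1787, 0.1027]
tool_rot: [0.532, -0.465, -0.527, -0.473]
ft_force: [1.9, -0.4, 10.2]
grip_width: -0.0001
```

Call:
{"name": "servo_tool", "arguments": {
  "motion": [
    [[0,0,0,2,3,0,1],[0,0,0,4,6,0,1],[0,0,0,6,9,0,1],[0,0,0,8.5,12.5,0,1],[0,0,0,8.5,12.5,0,1]]
  ]
}}

```text
time_s: 19.8
position: [0.5744, 0.1769, 0.0929]
tool_rot: [0.531, -0.467, -0.528, -0.471]
ft_force: [0.8, -0.3, 9.5]
grip_width: 0.0003
```

```bash
python3 -c "
from h import *
fl();arm.camera('scene');fl()"
```

```text
t 19.8 p [0.5744 0.1769 0.0929] q [ 0.5305 -0.4667 -0.5278 -0.4714] F [ 0.8 -0.3  9.5] w 0.0003
file xyz [ 13.2 105.6  92.9] yaw 6.89
t 19.85 p [0.5744 0.1769 0.093 ] q [ 0.5305 -0.4667 -0.5278 -0.4713] F [ 0.1 -1.1  9.6] w 0.0002
file xyz [ 13.2 105.6  93. ] yaw 6.9
```

Call:
{"name": "servo_tool", "arguments": {
  "motion": [
    [[0,0,0,2.5,3,0,1],[0,0,0,5,6,0,1],[0,0,0,7.5,8.5,0,1],[0,0,0,10,11,0,1],[0,0,0,10,11,0,1]]
  ]
}}

```text
time_s: 20.27
position: [0.5608, 0.1751, 0.0812]
tool_rot: [0.529, -0.468, -0.529, -0.47]
ft_force: [-1.2, -0.5, 6.9]
grip_width: -0.0002
```

Call:
{"name": "servo_tool", "arguments": {
  "motion": [
    [[0,0,0,2.5,2.2,0,1],[0,0,0,5,4.5,0,1],[0,0,0,7.5,6.5,0,1],[0,0,0,10,8.5,0,1],[0,0,0,10,8.5,0,1]]
  ]
}}

```text
time_s: 20.68
position: [0.552, 0.1739, 0.0701]
tool_rot: [0.529, -0.469, -0.529, -0.469]
ft_force: [1.1, -2.0, 3.3]
grip_width: 0.0001
```

```bash
python3 -c "
from h import *
fl();arm.camera('scene');fl()"
```

```text
t 20.68 p [0.552  0.1739 0.0701] q [ 0.5295 -0.4687 -0.529  -0.4693] F [ 1.1 -2.   3.3] w 0.0001
file xyz [ -9.5 105.3  70.1] yaw 6.91
t 20.73 p [0.552  0.1739 0.0701] q [ 0.5294 -0.4687 -0.529  -0.4692] F [-0.4 -0.4  3. ] w -0.0
file xyz [ -9.4 105.3  70.1] yaw 6.91
```

Call:
{"name": "servo_tool", "arguments": {
  "motion": [
    [[0,0,0,2.5,1.5,0,1],[0,0,0,5,3,0,1],[0,0,0,7.5,4,0,1],[0,0,0,10,5,0,1],[0,0,0,12,6,0,1]]
  ]
}}

```text
time_s: 21.15
position: [0.5452, 0.1731, 0.0568]
tool_rot: [-0.529, 0.469, 0.529, 0.469]
ft_force: [-0.4, -0.9, 1.8]
grip_width: -0.0
```

Call:
{"name": "servo_tool", "arguments": {
  "motion": [
    [[0,0,0,1,0.5,0,1],[0,0,0,2,1,0,1],[0,0,0,3,1.5,0,1],[0,0,0,4,2,0,1],[0,0,0,4,2,0,1]]
  ]
}}

```text
time_s: 21.57
position: [0.5435, 0.1735, 0.0533]
tool_rot: [-0.529, 0.469, 0.529, 0.469]
ft_force: [0.3, -0.2, -0.6]
grip_width: 0.0003
```

```bash
python3 -c "
from h import *
fl();arm.camera('scene');fl()"
```

```text
t 21.57 p [0.5435 0.1735 0.0533] q [-0.5292  0.4689  0.5294  0.4688] F [ 0.3 -0.2 -0.6] w 0.0003
file xyz [-17.9 105.9  53.3] yaw 6.93
t 21.62 p [0.5434 0.1736 0.0533] q [-0.5291  0.4689  0.5296  0.4688] F [0.4 0.1 0.6] w 0.0002
file xyz [-18.  106.1  53.3] yaw 6.94
```

Call:
{"name": "servo_tool", "arguments": {
  "motion": [
    [[0,0,0,0.7,0.5,0,1],[0,0,0,1.4,1,0,1],[0,0,0,2.1,1.5,0,1],[0,0,0,2.8,2,0,1],[0,0,0,3.2,2,0,1]]
  ]
}}

```text
time_s: 22.03
position: [0.5417, 0.1732, 0.0503]
tool_rot: [-0.529, 0.469, 0.529, 0.469]
ft_force: [0.9, 0.7, 0.1]
grip_width: -0.0003
```

Call:
{"name": "servo_tool", "arguments": {
  "motion": [
    [[0,0,0,0.5,0,0,1],[0,0,0,1,0,0,1],[0,0,0,1.5,0,0,1],[0,0,0,2,0,0,1],[0,0,0,2,0,0,1]]
  ]
}}

```text
time_s: 22.45
position: [0.5418, 0.1733, 0.0496]
tool_rot: [-0.529, 0.469, 0.53, 0.469]
ft_force: [-3.3, 0.2, 8.7]
grip_width: 0.0003
```

Call:
{"name": "servo_tool", "arguments": {
  "motion": [
    [[0,0,0,0.3,0,0,1],[0,0,0,0.6,0,0,1],[0,0,0,0.9,0,0,1],[0,0,0,0.9,0,0,1],[0,0,0,0.9,0,0,1]]
  ]
}}

```text
time_s: 22.87
position: [0.5419, 0.1733, 0.0494]
tool_rot: [-0.529, 0.469, 0.53, 0.469]
ft_force: [-5.2, -0.8, 14.4]
grip_width: 0.0
```

Call:
{"name": "servo_tool", "arguments": {
  "motion": [
    [[0,0,0,-4,0,0,1],[0,0,0,-15,0,0,1],[0,0,0,-45,0,0,1],[0,0,0,-85,0,0,1],[0,0,0,-125,10,0,1]]
  ]
}}

```text
time_s: 23.28
position: [0.5321, 0.1712, 0.1733]
tool_rot: [0.53, -0.47, -0.529, -0.468]
ft_force: [-0.2, 0.8, 1.0]
grip_width: 0.0001
```

Call:
{"name": "servo_tool", "arguments": {
  "motion": [
    [[0,0,0,-20,10,-10,1],[0,0,0,-40,25,-20,1],[0,0,0,-60,40,-30,1],[0,0,0,-60,40,-30,1],[0,0,0,-60,40,-30,1]]
  ]
}}

```text
time_s: 23.7
position: [0.496, 0.1367, 0.2337]
tool_rot: [-0.529, 0.468, 0.529, 0.47]
ft_force: [0.8, -0.0, 0.3]
grip_width: 0.0003
```

Call:
{"name": "servo_tool", "arguments": {
  "motion": [
    [[0,0,0,0,0,0,1],[0,0,0,0,0,0,1],[0,0,0,0,0,0,1],[0,0,0,0,0,0,1],[0,0,0,0,0,0,1]]
  ]
}}

```text
time_s: 24.12
position: [0.4956, 0.1373, 0.2317]
tool_rot: [0.529, -0.469, -0.529, -0.468]
ft_force: [-0.1, -0.6, -0.7]
grip_width: 0.0004
```

```bash
python3 - <<'E'
from h import *
T=Tt();st();M=c2w('wrist',T);im,d=arm.camera('wrist')
cv2.imwrite('pics/w10.png',im)
P=cloud('wrist',d,M)
a=np.radians(6.9);c,s=np.cos(a),np.sin(a);L=(P[...,:2]-[.574,.0705])@np.array([[c,-s],[s,c]])
k=(abs(L[...,1]-.105)<.006)&(P[...,2]>.015)&(P[...,2]<.13)&(abs(L[...,0])<.08)
X=np.c_[L[k],P[k][:,2:]]*1000
for lo in range(-55,60,10):
    q=X[(X[:,0]>=lo)&(X[:,0]<lo+10)]
    if len(q):print('lever',lo,len(q),np.median(q,0).round(1),q[:,2].max().round(1))
q=X[(X[:,0]<35)&(X[:,2]>20)]
if len(q):print('slope',np.polyfit(q[:,0],q[:,2],1))
for y in (40,-40):
    k=(abs(L[...,1]*1000-y)<5)&(P[...,2]>.018)&(P[...,2]<.13)&(abs(L[...,0])<.08);X=np.c_[L[k],P[k][:,2:]]*1000
    print('ring',y,[(lo,X[(X[:,0]>=lo)&(X[:,0]<lo+8)][:,2].max().round()) for lo in range(-8,60,8) if ((X[:,0]>=lo)&(X[:,0]<lo+8)).any()])
im,_=arm.camera('scene');cv2.imwrite('pics/s10.png',im[150:260,260:460].repeat(3,0).repeat(3,1))
E
```

```text
t 24.12 p [0.4956 0.1373 0.2317] q [ 0.5294 -0.4694 -0.5293 -0.4681] F [-0.1 -0.6 -0.7] w 0.0004
lever -55 28 [-46.4 104.6  29.2] 32.0
lever -45 72 [-40.  104.5  30.8] 32.6
lever -35 64 [-30.4 104.7  31.3] 32.9
lever -25 68 [-20.2 105.   31.7] 33.4
lever -15 69 [-10.3 105.2  32.4] 34.4
lever -5 69 [  0.  105.3  32.6] 34.9
lever 5 66 [  9.8 104.4  33.5] 34.9
lever 15 63 [ 19.6 104.5  34.1] 35.7
lever 25 37 [ 27.7 106.1  34.5] 36.2
lever 35 2 [36.8 99.3 17.9] 19.5
slope [ 0.05938517 32.8884509 ]
ring 40 [(-8, np.float64(46.0)), (0, np.float64(50.0)), (8, np.float64(50.0)), (16, np.float64(51.0)), (24, np.float64(50.0)), (32, np.float64(50.0)), (40, np.float64(46.0))]
ring -40 [(-8, np.float64(46.0)), (0, np.float64(50.0)), (8, np.float64(50.0)), (16, np.float64(50.0)), (24, np.float64(50.0)), (32, np.float64(50.0)), (40, np.float64(43.0)), (48, np.float64(36.0))]
```

View pics/w10.png

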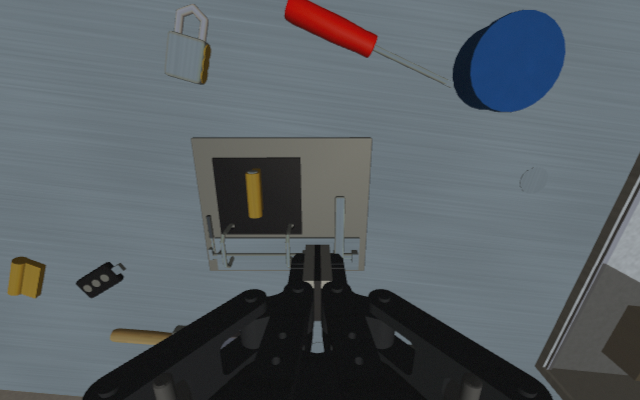

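View pics/s10.png

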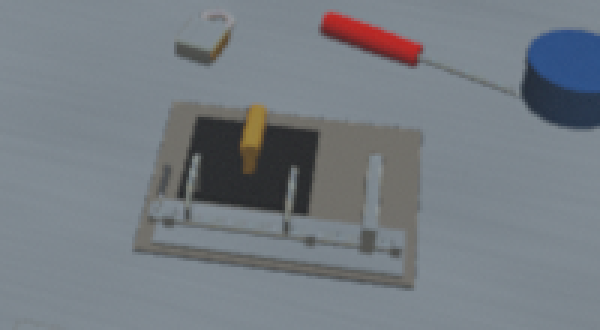

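The wrist view shows the lever down at (339, 225), the arches over both posts and the plate flat. The scene crop agrees, and the bystanders haven't moved. Handing in.

```bash
python3 -c "
from h import *
arm.job_done();st()"
```

```text
the job is handed in; nothing more can be done
the job is handed in; nothing more can be done
```

The job is done and handed in at about 24 s of robot time. I pinched the lever and lifted it until it sprang open. I then threaded the plate over both posts with almost no contact force and let go of it. Finally I pushed the lever back over and pressed it down with the shut fingertips from above.

Last checks:
- **Press:** the fingertips met a firm stop. The force rose from about 9 to 14 N while they sank only 0.2 mm, so the press stayed under the 20 N limit.
- **Lever and rings:** the lever lies along the file, about level (top 32–36 mm above the counter). Its end is slightly low, which fits the bent blade. Both arches reach over the posts, though depth showed their tops at 46–50 mm above the counter, with nothing given to check that against.
- **Plate:** measured before the last press, it lay level within about 0.1° with its top at 10.4 mm (11 mm nominal, within camera error). It still looked flat in the final pictures.
- **Other things:** those in view had not visibly moved. I did not measure them.
- **Odd reading:** the gripper showed 10 mm on the 12 mm lever and 15 mm on the 17 mm cylinder. I took this as an offset in the sensor or the pads, because both grips held.

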